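Read a brushed coupon along and across its grain on a tilted colour meter

ROBOT

A 7-joint arm with a two-finger parallel gripper is mounted at the origin on the work surface. World frame = base frame: x ahead of the robot, y to its left, z up, the work surface at z = 0. Lengths are in m, angles in rad, forces in N, time in s.
With the tool pointing down it reaches from about 0.4 to 0.85 m from the base axis. Payload 4.5 kg.
Tool frame: the origin (TCP) lies on the centre line of the jaws, within the pads' length; the fingertips stand r.tip_extent ahead of it and the grasp point (between the pads) is the TCP (r.tip_extent is the distance from the TCP to the fingertips, in m); z points along the fingers, y is the line along which they close (so a half turn about z gives the same grasp; the last joint's range is limited). The gripper opens to 88 mm and grips with 3 to 60 N. Pads are 18 mm wide; open, the fingers measure 123 mm over their backs; the gripper's body (75 mm by 187 mm) begins 45 mm behind the grasp point.
Start: joints at [-1.107, 0.689, -0.195, 1.565, 0.157, 0.902, -0.215], TCP at [0.26, 0.568, 0.258] pointing down, gripper open.
Joint ranges: [-3.01, 3.01], [-0.46, 2.08], [-1.47, 1.51], [0.13, 2.56], [-1, 4.14], [0.04, 2.09], [-2.66, 2.66]. Speed limits (rad/s): [2.57, 2.57, 3.14, 3.14, 3.14, 3.14, 3.14].

INTERFACE

Orientations are given as a unit quaternion [x, y, z, w].
In Python, from plant import sensors, vision, finish_job, r gives the robot as it stands. The module is installed in compiled form; this text tells all that it offers.
- The arm moves only by the tool step_arm, never from a script. Its argument "steps" is a list of rows, each a list of 2 entries, a list of its own where there are three numbers: the shift along the tool's x, y, z in cm, then the turn, a rotation vector about the tool's x, y, z in degrees. A call has 1 to 12 rows; each row shifts and turns the commanded pose from where the row before left it, along the tool's axes as they then stand; what a row does not reach is not made up. A row lasts 1/8 s, in which the tool goes at most 62.5 mm and 10.7 degrees, less where a joint would pass 70% of its speed; a pose out of reach is approached as far as the arm can. A call with a gripper value outside its range is refused whole. "claw" is the opening, from -1 (shut) to 1 (fully open), set as the call begins (left out, the last holds). The fingers move at their own pace and stop on an object; "grip_force" is the grip in N (left out, the last holds). Time passes only in rows, so rows that do not move let the fingers close. It gives the time, the measured TCP pose, the force, the opening and the grip force at its end, in the units of the state.
- sensors.get_state(): the state, without advancing time (a new reading comes with each control period).
- vision.snapshot(name): name is "scene" or "top"; returns a dict with "img" (384x512x3 uint8, red, green, blue), "fx", "fy", "cx", "cy" (pixels), "position" and "rotation" of the camera in the world. Camera axes: x right, y down, z forward; pixel columns grow to the right and rows downward; lengths in m; the calibration is good to about 2 mm. A picture is of the moment at which its call begins. There is no depth.
- finish_job(): hands the job in; it is judged then, once.
The state is a dict: "clock": time; "q": joint angles; "qd": joint speeds; "joint_torque": joint torques, N m; "tool_pos": TCP position; "eef_rot": TCP orientation; "contact_force": force on the tool from outside, world axes, zero at the start; "moment": the same for the moment, N m; "opening": opening from 0.0 (shut) to 1.0 (fully open); "finger_force": force on a finger pad.
Only numpy, scipy, OpenCV 4.12 (cv2) and the standard library are available. Lean on these libraries where they do the work, as an engineer would, in place of code of your own. Each camera call takes 0.05 s, during which the arm holds its last target. There are 200 camera calls.

TASK

Pick up the brushed-steel sample by its blue handle and hold its face flush and centred on the sloped measuring port of the colour meter, pressed gently into the black rubber light seal, with the handle bar running up and down the slope; keep it there for a full second for the first reading. Then lift it clear, give it a quarter turn in the air, and set it flush and centred on the port again, this time with the handle bar running level across the slope. Finish while still holding it gently pressed there for the second reading (do not let go), and leave the other samples, the bottle and the tilt of the meter's head as they are.

Things in the scene. Friction and masses are not known exactly. Their poses are not given: they have to be found in the camera images.
- coupon: The sample to read, face down in the tray: brushed-steel plate 80 x 56 x 3 mm, 120 to 195 g. On its back a black pad (60 x 40 x 3 mm) and an upright blue bar handle 44 long, 14 wide, top 46 mm above the face. Origin: centre of the measured face (underside). x along the 80 mm side, brush lines and handle bar; y across the bar (grip across y); z from the face up through the handle.
- seal: Square black rubber light seal round the measuring port (white disc) on the meter's tilted head: 38 mm outside, 150 mm above the bench, 7.5 mm proud of a 92 mm aluminium plate. Origin: centre of its top; z straight out of the slope, x up the slope, y level across it. It does not tip, but gives 5 mm straight in: sinks from about 1.5 N, then 2.5 N per mm; its origin sinks with it.
- head (a joint): Tilt of the meter's head in rad: 0 with the port facing straight up, growing as the port tips towards the meter's front (the robot's side). Between 0.2 and 0.48, clamped stiffly; leave it as it is. The level axle is 102 mm above the bench, 52.5 mm behind the seal's top along the port's normal. The head's face is 110 x 112 mm.
- plate_edge (a point): Middle of the upper edge of the aluminium plate that carries the seal: 46 mm up the slope (the seal's +x) and 7.5 mm below the seal's top. It shows whether the head has been pushed round.
- meter: The colour meter: cream base 250 x 160 x 30 mm with keypad and display in front, two grey side cheeks 140 mm apart outside and 135 mm high carrying the tilting head, black clamp knobs at the sides (186 mm over the knobs). Fixed, on a dark blue-grey mat 2 mm thick. Origin at its foot under the head's axle; x towards its back, z up.
- tray: Pale blue tray 300 x 130 mm, 16 mm high, floor 4 mm thick, fixed, on a pale grey mat 2 mm thick, holding the three samples in a row along its x, 90 mm apart, their handles roughly along its y. Origin at the centre of its underside.
- tile_white: Another sample, to be left alone: white ceramic face, white handle, same shape and size and axes as the steel one.
- panel_yellow: Another sample, to be left alone: yellow painted face, black handle, same shape and size and axes as the steel one.
- bottle: Clear plastic reagent bottle with a blue cap, 60 mm across, 130 mm high, standing on the bench; to be left alone. Origin at the centre of its underside.
Mind the look-alikes: they are no part of the job. What is shaped like the coupon but green or purple is not meant.

How it is judged:
By the outcome, as a careful person would: the job done as asked, in the order asked, and still so for the second after the job is handed in, while the arm keeps its last pose, push and grip.
It also fails if it takes over 64 s, if anything falls off the work surface, if the arm or the gripper's body presses on something with over 40 N, if the wrist force passes 120 N, or if a joint passes its speed limit or range.

## Working session

There is one attempt and no reset: what is moved stays moved. The work goes in short steps, Python scripts to look and compute and a tool call to move; the robot and the scene stay as the last step left them, time stands still between calls to the robot, and variables do not carry over. Pictures are saved under pics/ and viewed, at most 10 in all, crops included, and the job is handed in when it is done.

Besides the shell and the picture viewer there is one more tool, called after "Request:" as name([rows], argument=value, ...), one row to a line, values as JSON. step_arm: Moves the arm, as the interface text tells. Its arguments: {"type":"object","properties":{"steps":{"type":"array"},"claw":{"type":"number"},"grip_force":{"type":"number"}},"required":["steps"]}

```bash
mkdir -p pics
python3 - <<'E'
from plant import sensors, vision, r
import cv2, numpy as np
for n in ["scene","top"]:
    s=vision.snapshot(n); cv2.imwrite(f"pics/{n}0.png",s["img"][:,:,::-1]); np.save(n+"0.npy",s,allow_pickle=True)
    print(n,s["fx"],s["fy"],s["cx"],s["cy"],np.round(s["position"],4).tolist(),np.round(s["rotation"],4).tolist())
st=sensors.get_state();print(st, r.tip_extent)
E
```

```text
scene 394.6562964886754 394.6562964886754 256.3996316979406 190.5831290547946 [1.1781, -0.4666, 0.8046] [0.8372, 0.3385, -0.1726, -0.3934]
top 416.0418797005225 416.0418797005225 259.27154867648494 194.88404117625345 [0.4171, 0.1049, 1.0573] [0.71, -0.6984, 0.061, -0.0672]
{'clock': 0.1, 'q': array([-1.10720046,  0.68985734, -0.1945315 ,  1.56620306,  0.15732937,
        0.902523  , -0.2151455 ]), 'qd': array([-0.00016606, -0.00222544, -0.00117305, -0.00297472,  0.0002255 ,
       -0.00060081, -0.0003556 ]), 'joint_torque': array([-3.73547547e-03, -5.28495026e+01, -1.27165820e+00, -1.53836989e+01,
       -5.25498635e-02,  1.97631416e-03,  4.80401673e-05]), 'tool_pos': array([0.26025027, 0.56766529, 0.25702706]), 'eef_rot': array([ 2.13221606e-01,  9.77003536e-01, -7.91648211e-04, -1.01913479e-04]), 'contact_force': array([-0.09210657,  0.56880962,  0.15423837]), 'moment': array([-0.02223246, -0.01878526, -0.05886487]), 'finger_force': 0.0, 'opening': 0.9955440363535596} 0.019
```

View pics/scene0.png

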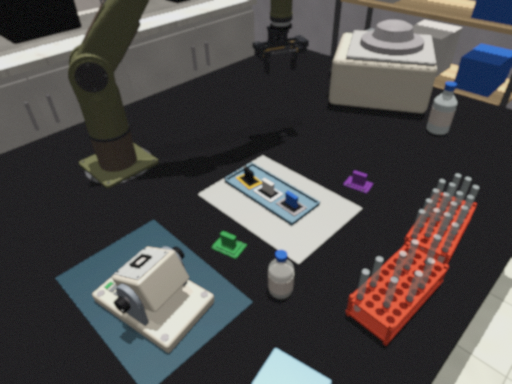

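View pics/top0.png

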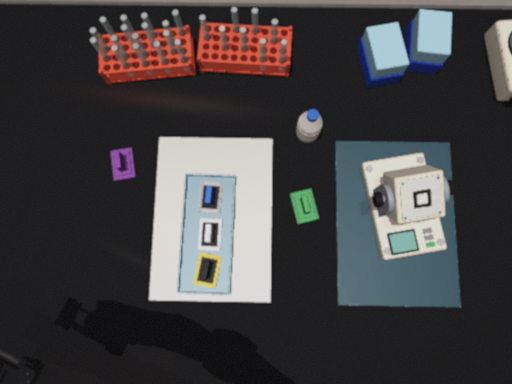

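Candidates in the top view are steel/blue handle (209,196), white tile (211,235), yellow panel with black handle (206,270), green look-alike (305,206), purple look-alike (122,164) and the bottle's blue cap (313,115). I choose (209,196), and the same object is at (291,200) in the scene view. The meter head is at (415,195), with its seal at (422,199). Next I check both in enlarged crops.

```bash
cat > h.py <<'E'
import numpy as np, cv2
from scipy.spatial.transform import Rotation as R
def load(n): return np.load(n+".npy",allow_pickle=True).item()
def rot(s):
    a=np.array(s["rotation"],float); return a if a.shape==(3,3) else R.from_quat(a).as_matrix()
def ray(s,uv):
    d=rot(s)@np.array([(uv[0]-s["cx"])/s["fx"],(uv[1]-s["cy"])/s["fy"],1]); return np.array(s["position"]),d/np.linalg.norm(d)
def onz(s,uv,z):
    p,d=ray(s,uv); return p+d*(z-p[2])/d[2]
def proj(s,P):
    c=rot(s).T@(np.array(P)-s["position"]); return np.array([s["fx"]*c[0]/c[2]+s["cx"],s["fy"]*c[1]/c[2]+s["cy"]])
def tri(s1,uv1,s2,uv2):
    A=np.zeros((3,3));b=np.zeros(3)
    for s,u in((s1,uv1),(s2,uv2)):
        p,d=ray(s,u);M=np.eye(3)-np.outer(d,d);A+=M;b+=M@p
    X=np.linalg.solve(A,b); return X
E
python3 - <<'E'
from h import *
t=load("top0");s=load("scene0")
for n,uv in dict(coupon=(209,196),bottle=(309,140),green=(305,206)).items(): print(n,onz(t,uv,0.006).round(3), proj(s,onz(t,uv,0.006)).round(0))
def crop(im,x,y,w,h,k): return cv2.resize(im[y:y+h,x:x+w,::-1],None,fx=k,fy=k,interpolation=cv2.INTER_CUBIC)
a=crop(t["img"],170,165,75,75,4);b=crop(t["img"],360,145,100,75,4)
c=crop(s["img"],255,170,75,75,4);d=crop(s["img"],90,225,100,75,4)
cv2.imwrite("pics/c1.png",np.vstack([np.hstack([a,b]),np.hstack([c,d])])[:600])
E
```

```text
coupon [0.605 0.245 0.006] [292. 205.]
bottle [ 0.759 -0.013  0.006] [272. 283.]
green [ 0.583 -0.002  0.006] [228. 245.]
```

View pics/c1.png

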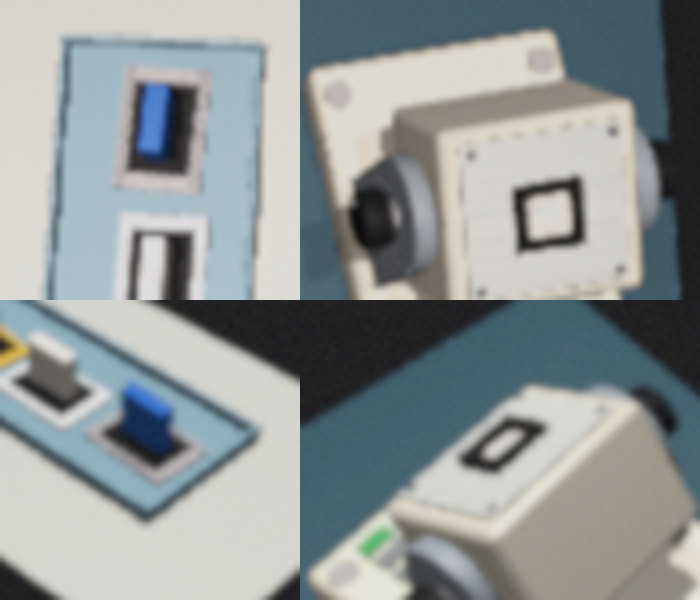

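The crop confirms the blue handle on a steel plate with a black pad, at top px (209,196). The seal ring is sharp in both views, at about (497,199) top and (216,261) scene. Next I measure the coupon and the head.

Run:
```python
from h import *
t=load("top0");s=load("scene0")
# coupon: blue in top
hsv=cv2.cvtColor(t["img"],cv2.COLOR_RGB2HSV)
m=np.zeros(hsv.shape[:2],bool); m[180:214,190:235]=1
K=6
def up(im): return cv2.resize(im,None,fx=K,fy=K,interpolation=cv2.INTER_CUBIC)
def dn(p): return (np.array(p)+.5)/K-.5
U=up(t["img"][180:216,195:230]); H=cv2.cvtColor(U,cv2.COLOR_RGB2HSV)
b=((H[...,1]>130)&(H[...,2]>150)).astype(np.uint8)
c=max(cv2.findContours(b,0,1)[0],key=cv2.contourArea); rc=cv2.minAreaRect(c)
box=np.array([onz(t,dn(p)+[195,180],0.052) for p in cv2.boxPoints(rc)])
print("handle top",box.mean(0).round(4),np.linalg.norm(box-np.roll(box,1,0),axis=1).round(4)); 
e=box-np.roll(box,1,0); e=e[np.argmax(np.linalg.norm(e,axis=1))]; print("yaw",np.degrees(np.arctan2(e[1],e[0])))
# plate: not pale blue
print(t["img"][205:209,196:226].tolist()[0])
# seal ring
def ring(s,x,y,w,h,lo):
    g=cv2.cvtColor(up(s["img"][y:y+h,x:x+w]),cv2.COLOR_RGB2GRAY)
    b=(g<lo).astype(np.uint8)
    cs,hi=cv2.findContours(b,cv2.RETR_CCOMP,1)
    out=[]
    for i,cc in enumerate(cs):
        A=cv2.contourArea(cc)/K/K
        if A<2: continue
        M=cv2.moments(cc); cen=dn([M["m10"]/M["m00"],M["m01"]/M["m00"]])+[x,y]
        q=cv2.approxPolyDP(cc,0.06*cv2.arcLength(cc,True),True)[:,0]
        out.append((round(A,1),hi[0][i][3],cen.round(2).tolist(),(dn(q)+[x,y]).round(1).tolist()))
    return out
for o in ring(t,405,180,35,38,120): print("top",o)
for o in ring(s,125,245,32,30,110): print("scene",o)
# dark dots by local minima
for nm,S,x,y,w,h in (("top",t,395,172,55,55),("scene",s,108,240,65,45)):
    g=cv2.cvtColor(up(S["img"][y:y+h,x:x+w]),cv2.COLOR_RGB2GRAY)
    bh=cv2.morphologyEx(g,cv2.MORPH_BLACKHAT,np.ones((25,25)))
    cs=cv2.findContours((bh>25).astype(np.uint8),0,1)[0]
    for cc in cs:
        M=cv2.moments(cc)
        if M["m00"]>20: print(nm,"dot",(dn([M["m10"]/M["m00"],M["m01"]/M["m00"]])+[x,y]).round(2).tolist(),round(M["m00"]/36,1))
```

```text
handle top [0.6011 0.242  0.052 ] [0.0141 0.0416 0.0142 0.0416]
yaw -3.916936472223089
[[166, 189, 198], [170, 189, 198], [181, 189, 195], [190, 185, 186], [182, 175, 174], [152, 145, 144], [89, 85, 85], [55, 53, 52], [55, 52, 51], [54, 50, 52], [49, 48, 56], [43, 47, 62], [43, 47, 67], [42, 46, 67], [43, 47, 65], [44, 46, 58], [46, 45, 50], [48, 45, 46], [50, 47, 48], [55, 52, 53], [80, 77, 77], [138, 131, 130], [180, 172, 171], [187, 180, 180], [180, 182, 186], [169, 187, 196], [166, 189, 198], [167, 189, 199], [167, 189, 198], [167, 189, 198]]
top (269.7, np.int32(-1), [421.94, 198.27], [[429.1, 189.1], [413.2, 192.1], [414.4, 207.4], [430.2, 204.8]])
top (129.7, np.int32(0), [421.93, 198.4], [[426.2, 192.2], [427.4, 202.8], [417.1, 204.2], [416.1, 194.8]])
scene (143.5, np.int32(-1), [140.0, 260.74], [[150.4, 256.6], [141.4, 254.2], [129.9, 264.8], [138.8, 267.2]])
scene (47.6, np.int32(0), [140.09, 260.57], [[145.1, 257.2], [139.8, 263.9], [135.2, 263.8], [140.8, 257.1]])
scene (200.7, np.int32(-1), [132.8, 250.2], [[124.6, 261.9], [156.4, 244.6], [124.6, 244.6]])
top dot [402.88, 223.05] 20.8
top dot [439.93, 218.04] 1.6
top dot [422.55, 219.72] 28.2
top dot [404.93, 217.82] 5.0
top dot [439.59, 211.91] 5.4
top dot [400.92, 202.92] 0.7
top dot [399.92, 192.79] 2.5
top dot [422.0, 198.24] 296.4
top dot [395.15, 205.42] 37.8
top dot [402.31, 183.4] 4.7
top dot [448.83, 187.12] 20.6
top dot [437.72, 177.29] 7.1
top dot [421.12, 172.07] 12.2
scene dot [109.21, 283.86] 3.0
scene dot [126.57, 283.42] 24.3
scene dot [114.53, 280.23] 4.9
scene dot [108.07, 278.07] 2.6
scene dot [125.2, 276.51] 0.6
scene dot [137.43, 276.74] 2.7
scene dot [140.2, 260.66] 173.4
scene dot [171.98, 248.19] 2.2
scene dot [115.96, 239.81] 0.8
```

```bash
cat > fit.py <<'E'
from h import *
from scipy.optimize import least_squares
t=load("top0");s=load("scene0")
# seal coords: x up slope, y level (left), z out
def pose(p):
    x,y,ps,th=p[:4]
    X=np.array([np.cos(th)*np.cos(ps),np.cos(th)*np.sin(ps),np.sin(th)]);Z=np.array([-np.sin(th)*np.cos(ps),-np.sin(th)*np.sin(ps),np.cos(th)])
    return np.array([x,y,.102])+.0525*Z,np.c_[X,np.cross(Z,X),Z]
q=.019
obs=[(t,(429.1,189.1),(q,-q,0)),(t,(413.2,192.1),(q,q,0)),(t,(414.4,207.4),(-q,q,0)),(t,(430.2,204.8),(-q,-q,0)),
 (s,(150.4,256.6),None),(s,(141.4,254.2),None),(s,(129.9,264.8),None),(s,(138.8,267.2),None)]
dots=[((404.93,217.82),(-1,1)),((439.59,211.91),(-1,-1)),((402.31,183.4),(1,1)),((437.72,177.29),(1,-1))]
def res(p):
    c,M=pose(p);out=[]
    for S,u,l in obs[:4]: out.append((proj(S,c+M@np.array(l))-u)*.5)
    out.append(2*(proj(t,c)-[421.97,198.27])); out.append(2*(proj(s,c)-[140.0,260.7]))
    for u,l in dots: out.append(proj(t,c+M@np.array([l[0]*p[4],l[1]*p[4],-.0065]))-u)
    for u,l in sd: out.append(proj(s,c+M@np.array([l[0]*p[4],l[1]*p[4],-.0065]))-u)
    # scene corners: opposite-corner diagonals
    for u in [o[1] for o in obs[4:]]:
        k=min([(q,q,0),(q,-q,0),(-q,q,0),(-q,-q,0)],key=lambda l:np.linalg.norm(proj(s,c+M@np.array(l))-u))
        out.append((proj(s,c+M@np.array(k))-u)*.5)
    return np.concatenate(out)
sd=[]
E
python3 - <<'E'
from fit import *
import fit
g=onz(t,(422,198.3),.15)
f=least_squares(res,[g[0],g[1],.1,.35,.04]);c,M=pose(f.x)
print(f.x.round(4),np.degrees(f.x[2:4]).round(2),c.round(4),f.cost); print(f.fun.reshape(-1,2).round(2).tolist())
J=np.linalg.inv(f.jac.T@f.jac);print("sd",np.sqrt(np.diag(J)*f.cost*2/20).round(4))
for a in(-1,1):
    for b in(-1,1): print(a,b,proj(s,c+M@np.array([a*f.x[4],b*f.x[4],-.0065])).round(1))
# coupon check: steel plate outline in top
K=6;x,y,w,h=192,176,40,42
U=cv2.resize(t["img"][y:y+h,x:x+w],None,fx=K,fy=K,interpolation=cv2.INTER_CUBIC).astype(int)
b=((U[...,2]-U[...,0])<12).astype(np.uint8); b[:, :]=cv2.morphologyEx(b,cv2.MORPH_CLOSE,np.ones((60,60)))
for cc in cv2.findContours(b,0,1)[0]:
    if cv2.contourArea(cc)>5000:
        rc=cv2.minAreaRect(cc);bx=np.array([onz(t,(p+.5)/K-.5+[x,y],.009) for p in cv2.boxPoints(rc)])
        e=bx-np.roll(bx,1,0);i=np.argmax(np.linalg.norm(e,axis=1));print("plate",bx.mean(0).round(4),np.linalg.norm(e,axis=1).round(4),np.degrees(np.arctan2(e[i][1],e[i][0])))
# blue in scene: handle top bar
hs=cv2.cvtColor(s["img"],cv2.COLOR_RGB2HSV)[180:220,270:310]
for z in(.052,):print("predicted scene handle top centre",proj(s,[.6011,.242,z]))
ys,xs=np.where((hs[...,1]>130)&(hs[...,2]>60)&(hs[...,0]>100));print("blue scene bbox",xs.min()+270,xs.max()+270,ys.min()+180,ys.max()+180,xs.mean()+270,ys.mean()+180)
for z in(.009,.030,.052):print(z,proj(s,[.6011,.242,z]).round(1))
E
```

```text
[ 0.6084 -0.2416  0.2094  0.5383  0.0409] [12.   30.84] [ 0.5821 -0.2472  0.1471] 5.332303280941481
[[0.73, -0.17], [0.29, -0.04], [0.01, 0.19], [0.38, -0.13], [0.94, 0.12], [0.18, -1.52], [-0.81, -0.46], [-0.41, -1.43], [0.11, 0.31], [0.86, -0.59], [0.21, -1.15], [0.28, 0.1], [-0.26, 0.39], [-0.35, -0.69]]
sd [0.0011 0.0006 0.0153 0.0252 0.0006]
-1 -1 [118.7 274.3]
-1 1 [145.5 250.6]
1 -1 [137.4 275.5]
1 1 [164.8 250.1]
plate [0.5962 0.2418 0.009 ] [0.0569 0.0935 0.0578 0.0933] -2.9012507392550675
predicted scene handle top centre [291.38062593 193.33794748]
blue scene bbox 286 297 191 207 291.31944444444446 199.20138888888889
0.009 [290.9 204.2]
0.03 [291.1 199. ]
0.052 [291.4 193.3]
```

```bash
cat > fit2.py <<'E'
from fit import *
import fit
def dark(S,u,w=3):
    u0=np.round(u).astype(int);g=cv2.cvtColor(S["img"],cv2.COLOR_RGB2GRAY).astype(float)
    p=g[u0[1]-w:u0[1]+w+1,u0[0]-w:u0[0]+w+1];d=np.clip(np.median(p)-10-p,0,None)
    yy,xx=np.mgrid[-w:w+1,-w:w+1];return u0+np.array([(xx*d).sum(),(yy*d).sum()])/max(d.sum(),1e-6),d.max()
E
python3 - <<'E'
from fit2 import *
for u in((117.5,271.8),(138.7,277),(165.7,249.5),(147.5,247.5)): print(u,dark(s,u,2))
for u in((404.93,217.82),(439.59,211.91),(402.31,183.4),(437.72,177.29)):print(u,dark(t,u,2))
im=s["img"][235:295,95:185,::-1];im2=t["img"][165:240,380:460,::-1]
a=cv2.resize(im,(540,360),interpolation=cv2.INTER_CUBIC)
cv2.imwrite("pics/c2.png",a)
E
```

```text
(117.5, 271.8) (array([116.60778443, 270.62275449]), np.float64(82.0))
(138.7, 277) (array([137.44444444, 276.66666667]), np.float64(10.0))
(165.7, 249.5) (array([166.39130435, 248.08695652]), np.float64(14.0))
(147.5, 247.5) (array([147.8470948 , 246.18042813]), np.float64(68.0))
(404.93, 217.82) (array([404.91452991, 217.81196581]), np.float64(41.0))
(439.59, 211.91) (array([439.55963303, 211.95412844]), np.float64(35.0))
(402.31, 183.4) (array([402.38888889, 183.39814815]), np.float64(32.0))
(437.72, 177.29) (array([437.72611465, 177.35031847]), np.float64(43.0))
```

View pics/c2.png

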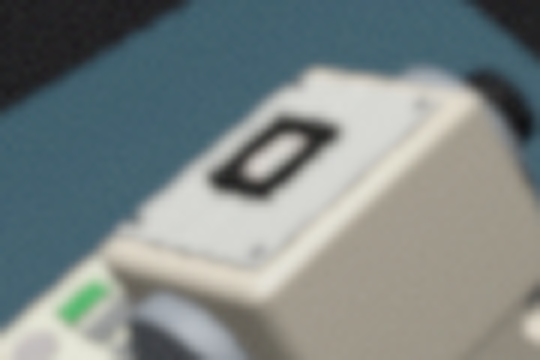

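```bash
cat > fit3.py <<'E'
from fit2 import *
ds=[((117.4,270.7),(-1,1)),((137.6,276.7),(-1,-1)),((165.5,251.9),(1,-1)),((145.5,247.7),(1,1))]
B=[np.array([a,b,z]) for a in(-q,q) for b in(-q,q) for z in(0,-.0075)]
def hull(S,c,M):
    h=cv2.convexHull(np.float32([proj(S,c+M@b) for b in B]));m=cv2.moments(h);return np.array([m["m10"]/m["m00"],m["m01"]/m["m00"]]),m["m00"]
def res3(p):
    c,M=pose(p);ot,os=p[5:7],p[7:9];out=[]
    out.append(2*(hull(t,c,M)[0]+ot-[421.94,198.27])); out.append(2*(hull(s,c,M)[0]+os-[140.0,260.74]))
    for u,l in dots: out.append(2*(proj(t,c+M@np.array([l[0]*p[4],l[1]*p[4],-.007]))+ot-u))
    for u,l in ds: out.append(proj(s,c+M@np.array([l[0]*p[4],l[1]*p[4],-.007]))+os-u)
    out.append(p[5:7]/.7);out.append(p[7:9]/.7)
    return np.concatenate(out)
E
python3 - <<'E'
from fit3 import *
f=least_squares(res3,[.608,-.242,.2,.4,.04,0,0,0,0]);c,M=pose(f.x)
print(f.x.round(4),np.degrees(f.x[2:4]).round(2),c.round(4),f.cost); print(f.fun.reshape(-1,2).round(2).tolist())
J=np.linalg.inv(f.jac.T@f.jac);print("sd",np.sqrt(np.diag(J)*.1).round(4))
print(hull(t,c,M)[1],hull(s,c,M)[1])
E
```

```text
[ 0.6075 -0.2329  0.3866  0.6261  0.0372  1.9248 -0.686  -1.1221 -0.0253] [22.15 35.88] [ 0.5791 -0.2445  0.1445] 1403.7054525953856
[[-0.14, 0.29], [1.26, -0.35], [6.63, -0.43], [-3.19, -12.08], [2.22, 12.46], [-6.93, 0.64], [24.69, -18.07], [-15.34, -0.36], [-24.47, 19.54], [15.27, -0.92], [2.75, -0.98], [-1.6, -0.04]]
sd [3.000e-04 2.000e-04 2.500e-03 2.500e-03 1.000e-04 1.339e-01 1.591e-01
 1.451e-01 1.426e-01]
292.8760203823913 170.26275062561035
```

```bash
sed -i 's/^ds=.*/ds=[((117.4,270.7),(-1,-1)),((137.6,276.7),(1,-1)),((165.5,251.9),(1,1)),((145.5,247.7),(-1,1))]/' fit3.py
python3 - <<'E'
from fit3 import *
f=least_squares(res3,[.608,-.242,.2,.4,.04,0,0,0,0]);c,M=pose(f.x)
print(f.x.round(4),np.degrees(f.x[2:4]).round(2),c.round(4),f.cost); print(f.fun.reshape(-1,2).round(2).tolist())
J=np.linalg.inv(f.jac.T@f.jac);print("sd",np.sqrt(np.diag(J)*.1).round(4))
print(hull(t,c,M)[1],hull(s,c,M)[1])
E
```

```text
[ 0.6017 -0.243   0.178   0.3998  0.0399 -0.1625  0.1451 -0.0379  0.3789] [10.2  22.91] [ 0.5816 -0.2466  0.1504] 2.1852693655423723
[[-0.12, -0.44], [1.27, -0.49], [0.02, -0.15], [0.37, 0.29], [-0.12, -0.49], [0.06, 0.27], [0.14, 0.13], [0.0, -0.17], [-0.35, 0.3], [-0.89, 0.52], [-0.23, 0.21], [-0.05, 0.54]]
sd [4.000e-04 2.000e-04 3.100e-03 6.800e-03 1.000e-04 1.263e-01 1.292e-01
 1.196e-01 1.116e-01]
320.270504723303 211.0656179896323
```

Fit: seal centre (0.582, −0.247, 0.150), yaw 10.2°, head tilt 0.40 rad. The coupon handle is at (0.601, 0.242) with yaw about −3.5°. I move above the coupon with a reduced opening.

Request:
step_arm([
  [[0,0,0],[0,0,-10.5]],
  [[0,0,0],[0,0,-10.5]],
  [[-4,-3.4,1.3],[0,0,0]],
  [[-4,-3.4,1.3],[0,0,0]],
  [[-4,-3.4,1.3],[0,0,0]],
  [[-4,-3.4,1.3],[0,0,0]],
  [[-4,-3.4,1.3],[0,0,0]],
  [[-4,-3.4,1.3],[0,0,0]],
  [[-4,-3.4,1.3],[0,0,0]],
  [[-4,-3.4,1.3],[0,0,0]],
  [[-4,-3.4,1.3],[0,0,0]],
  [[0,0,0],[0,0,0]],
], claw=0.1)

```text
clock: 1.6
tool_pos: [0.6034, 0.2331, 0.1387]
eef_rot: [0.036, 0.999, -0.003, 0.0]
contact_force: [0.1, -0.3, 0.6]
opening: 0.548
finger_force: 0.0
```

```bash
cat > go.py <<'E'
from h import *
from plant import sensors
def delta(P,Rt):
    st=sensors.get_state();A=R.from_quat(st["eef_rot"])
    print("t",round(st["clock"],2),"pos",st["tool_pos"].round(4),"q",st["q"].round(2),"F",st["contact_force"].round(2),"M",st["moment"].round(2),"op",round(float(st["opening"]),3),"ff",st["finger_force"])
    print("shift cm",(A.inv().apply(np.array(P)-st["tool_pos"])*100).round(2),"turn deg",np.degrees((A.inv()*R.from_matrix(Rt)).as_rotvec()).round(2))
def Rt(x,z):
    z=np.array(z)/np.linalg.norm(z);x=np.array(x)-z*np.dot(x,z);x/=np.linalg.norm(x);return np.c_[x,np.cross(z,x),z]
def down(yaw): # tool y at yaw deg
    a=np.radians(yaw);y=np.array([np.cos(a),np.sin(a),0]);z=np.array([0,0,-1.]);return np.c_[np.cross(y,z),y,z]
E
python3 - <<'E'
from go import *
delta([.602,.242,.14],down(86.4))
from plant import vision
for n in("top","scene"):
    s=vision.snapshot(n);np.save(n+"1.npy",s,allow_pickle=True)
t=load("top1")["img"][150:250,150:270,::-1];s=load("scene1")["img"][130:230,230:350,::-1]
cv2.imwrite("pics/c3.png",cv2.resize(np.hstack([t,s]),None,fx=3.3,fy=3.3,interpolation=cv2.INTER_CUBIC))
E
```

```text
t 1.6 pos [0.6034 0.2331 0.1387] q [-0.27  0.88 -0.32  1.58  0.37  0.74  0.74] F [ 0.09 -0.29  0.63] M [-0.02  0.04 -0.01] op 0.548 ff 0.0
shift cm [ 0.2   0.87 -0.14] turn deg [-0.3   0.02 -0.55]
```

View pics/c3.png

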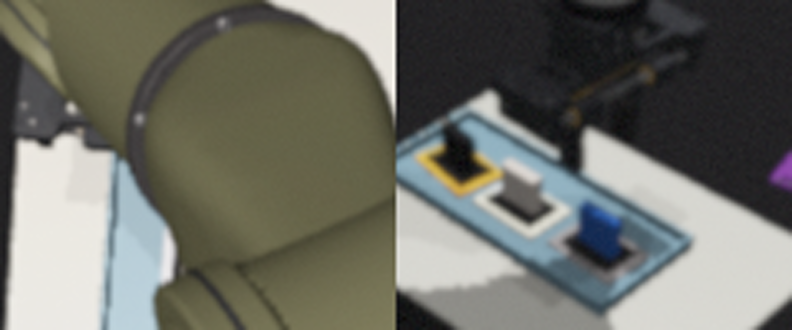

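The view shows the gripper straddling above the tray, with the blue handle at about (600,228) in the crop and nothing disturbed. I correct sideways and descend.

Request:
step_arm([
  [[0.2,0.87,0],[0,0,-0.5]],
  [[0,0,0],[0,0,0]],
  [[0,0,2],[0,0,0]],
  [[0,0,2],[0,0,0]],
  [[0,0,2],[0,0,0]],
  [[0,0,0],[0,0,0]],
  [[0,0,0],[0,0,0]],
])

```text
clock: 2.58
tool_pos: [0.5991, 0.2489, 0.0806]
eef_rot: [0.027, 1.0, 0.0, 0.0]
contact_force: [-0.0, -0.5, 1.0]
opening: 0.546
finger_force: 0.0
```

Run:
```python
from go import *
delta([.602,.242,.036],down(86.4))
from plant import vision
s=vision.snapshot("scene");np.save("scene2.npy",s,allow_pickle=True)
print(proj(s,[.602,.242,.052]))
cv2.imwrite("pics/c4.png",cv2.resize(s["img"][140:230,240:350,::-1],None,fx=6,fy=6,interpolation=cv2.INTER_CUBIC))
```

```text
t 2.58 pos [0.5991 0.2489 0.0806] q [-0.31  0.96 -0.29  1.6   0.4   0.64  0.7 ] F [-0.02 -0.49  0.96] M [ 0.05 -0.01 -0.01] op 0.546 ff 0.0
shift cm [-0.33 -0.68  4.46] turn deg [0.01 0.01 0.47]
[291.6098021  193.46894996]
```

View pics/c4.png

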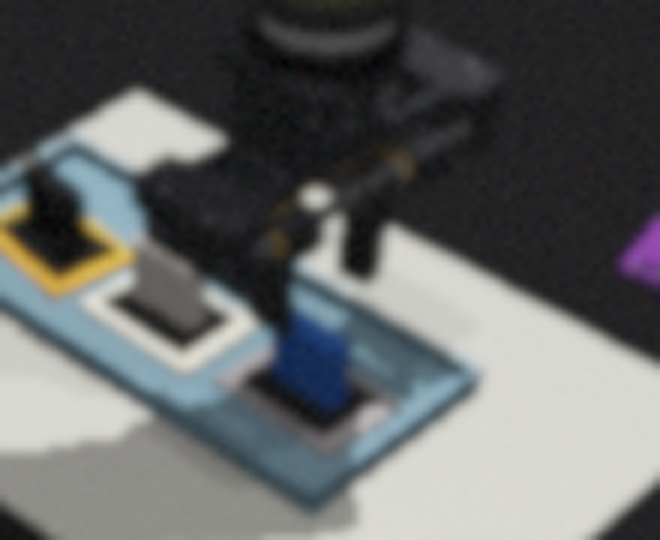

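The near finger stands just in front of the blue handle (crop 300,330) and both fingers straddle it. The arm lags commands slightly, so I correct sideways, settle and check before descending.

Request:
step_arm([
  [[-0.33,-0.68,0],[0,0,0.5]],
  [[0,0,0],[0,0,0]],
  [[0,0,0],[0,0,0]],
  [[0,0,0],[0,0,0]],
])

```text
clock: 3.12
tool_pos: [0.6018, 0.2421, 0.0809]
eef_rot: [0.032, 1.0, 0.0, 0.0]
contact_force: [0.7, -0.3, 0.1]
opening: 0.552
finger_force: 0.0
```

Run:
```python
from go import *
delta([.602,.242,.036],down(86.4))
```

```text
t 3.12 pos [0.6018 0.2421 0.0809] q [-0.3   0.96 -0.29  1.6   0.4   0.64  0.71] F [ 0.7  -0.33  0.1 ] M [ 0.04 -0.01  0.  ] op 0.552 ff 0.0
shift cm [-0.02 -0.01  4.49] turn deg [ 0.02  0.   -0.02]
```

Request:
step_arm([
  [[0,0,1.5],[0,0,0]],
  [[0,0,1.5],[0,0,0]],
  [[0,0,1.5],[0,0,0]],
  [[0,0,0],[0,0,0]],
  [[0,0,0],[0,0,0]],
  [[0,0,0],[0,0,0]],
])

```text
clock: 3.88
tool_pos: [0.6023, 0.2421, 0.0363]
eef_rot: [0.032, 0.999, 0.0, 0.001]
contact_force: [-0.0, -0.3, -0.6]
opening: 0.548
finger_force: 0.0
```

Request:
step_arm([
  [[0,0,0],[0,0,0]],
  [[0,0,0],[0,0,0]],
  [[0,0,0],[0,0,0]],
  [[0,0,0],[0,0,0]],
  [[0,0,0],[0,0,0]],
  [[0,0,0],[0,0,0]],
], claw=-1, grip_force=30)

```text
clock: 4.62
tool_pos: [0.6019, 0.2419, 0.0358]
eef_rot: [0.032, 0.999, 0.0, 0.0]
contact_force: [0.5, 0.2, 1.3]
opening: 0.156
finger_force: 30.0
```

Run:
```python
from go import *
delta([.602,.242,.036],down(86.4))
```

```text
t 4.62 pos [0.6019 0.2419 0.0358] q [-0.31  1.02 -0.26  1.61  0.43  0.57  0.69] F [0.51 0.15 1.29] M [-0.1   0.05  0.03] op 0.156 ff 29.999552350491285
shift cm [-0.01  0.01 -0.02] turn deg [ 0.    0.   -0.03]
```

Grip is good, with an opening of about 14 mm at 30 N. I lift.

Request:
step_arm([
  [[0,0,-1],[0,0,0]],
  [[0,0,-3],[0,0,0]],
  [[0,0,-4.5],[0,0,0]],
  [[0,0,-4.5],[0,0,0]],
  [[0,0,-4.5],[0,0,0]],
  [[0,0,-4],[0,0,0]],
  [[0,0,-1.5],[0,0,0]],
  [[0,0,0],[0,0,0]],
])

```text
clock: 5.62
tool_pos: [0.6019, 0.2419, 0.266]
eef_rot: [0.032, 1.0, 0.0, 0.0]
contact_force: [0.4, -0.5, -3.3]
opening: 0.153
finger_force: 30.0
```

```bash
cat >> go.py <<'E'
C=np.array([.5816,-.2466,.1504]);PS,TH=np.radians(10.2),.40
def seal(ps=PS,th=TH):
    X=np.array([np.cos(th)*np.cos(ps),np.cos(th)*np.sin(ps),np.sin(th)]);Z=np.array([-np.sin(th)*np.cos(ps),-np.sin(th)*np.sin(ps),np.cos(th)])
    return X,np.cross(Z,X),Z
X,Y,N=seal()
R1=np.c_[np.cross(Y,-N),Y,-N]          # bar along slope
E
python3 - <<'E'
from go import *
delta(C+N*.15,down(86.4)); delta(C+N*.15,R1)
E
```

```text
t 5.62 pos [0.6019 0.2419 0.266 ] q [-0.25  0.73 -0.38  1.47  0.3   1.    0.8 ] F [ 0.36 -0.51 -3.27] M [ 0.02  0.04 -0.02] op 0.153 ff 29.999611233361065
shift cm [  4.61 -50.28  -2.28] turn deg [ 0.02  0.05 -0.02]
t 5.62 pos [0.6019 0.2419 0.266 ] q [-0.25  0.73 -0.38  1.47  0.3   1.    0.8 ] F [ 0.36 -0.51 -3.27] M [ 0.02  0.04 -0.02] op 0.153 ff 29.999611233361065
shift cm [  4.61 -50.28  -2.28] turn deg [ -2.75 -22.76 -13.64]
```

Request:
step_arm([
  [[0.4,-3,-0.2],[0,0,0]],
  [[0.4,-5,-0.2],[0,0,0]],
  [[0.4,-5,-0.2],[0,0,0]],
  [[0.4,-5,-0.2],[0,0,0]],
  [[0.4,-5,-0.2],[0,0,0]],
  [[0.4,-5,-0.2],[0,0,0]],
  [[0.4,-5,-0.2],[0,0,0]],
  [[0.4,-5,-0.2],[0,0,0]],
  [[0.4,-5,-0.2],[0,0,0]],
  [[0.4,-4,-0.2],[0,0,0]],
  [[0.4,-3,-0.2],[0,0,0]],
  [[0,0,0],[0,0,0]],
])

```text
clock: 7.12
tool_pos: [0.5241, -0.2575, 0.2853]
eef_rot: [0.034, 0.999, -0.0, -0.002]
contact_force: [-0.5, -0.0, -2.0]
opening: 0.159
finger_force: 30.0
```

Request:
step_arm([
  [[0,0,0],[-0.7,-5.7,-3.4]],
  [[0,0,0],[-0.7,-5.7,-3.4]],
  [[0,0,0],[-0.7,-5.7,-3.4]],
  [[0,0,0],[-0.7,-5.7,-3.4]],
  [[0,0,0],[0,0,0]],
  [[0,0,0],[0,0,0]],
  [[0,0,0],[0,0,0]],
])

```text
clock: 8.0
tool_pos: [0.5275, -0.2533, 0.2879]
eef_rot: [-0.087, 0.976, 0.018, 0.198]
contact_force: [-0.4, 0.4, -1.7]
opening: 0.154
finger_force: 30.0
```

Run:
```python
from go import *
delta(C+N*.12,R1)
```

```text
t 8.0 pos [ 0.5275 -0.2533  0.2879] q [ 0.91  0.57 -0.66  1.93  0.31  0.41  1.88] F [-0.35  0.37 -1.74] M [-0.08  0.48 -0.02] op 0.154 ff 29.99965743161738
shift cm [ 0.34 -0.3   2.79] turn deg [0.07 0.01 0.02]
```

Request:
step_arm([
  [[0.34,-0.3,2],[0,0,0]],
  [[0,0,2],[0,0,0]],
  [[0,0,2.3],[0,0,0]],
  [[0,0,0],[0,0,0]],
  [[0,0,0],[0,0,0]],
  [[0,0,0],[0,0,0]],
])

```text
clock: 8.75
tool_pos: [0.5482, -0.2537, 0.2293]
eef_rot: [-0.087, 0.976, 0.018, 0.198]
contact_force: [0.9, 0.7, -1.9]
opening: 0.154
finger_force: 30.0
```

Run:
```python
from go import *
delta(C+N*.0298,R1)
from plant import vision
for n in("top","scene"):
    s=vision.snapshot(n);np.save(n+"3.npy",s,allow_pickle=True);print(n,proj(s,C+N*.035).round(1))
t=load("top3")["img"][150:250,360:480,::-1];s=load("scene3")["img"][190:290,80:200,::-1]
cv2.imwrite("pics/c5.png",cv2.resize(np.hstack([t,s]),None,fx=3.3,fy=3.3,interpolation=cv2.INTER_CUBIC))
```

```text
t 8.75 pos [ 0.5482 -0.2537  0.2293] q [ 0.81  0.66 -0.54  1.95  0.37  0.28  1.83] F [ 0.85  0.71 -1.89] M [-0.07  0.54 -0.  ] op 0.154 ff 29.99959723558277
shift cm [-0.07  0.11  5.62] turn deg [-0.03  0.06 -0.04]
top [430.  201.9]
scene [132.4 246. ]
```

View pics/c5.png

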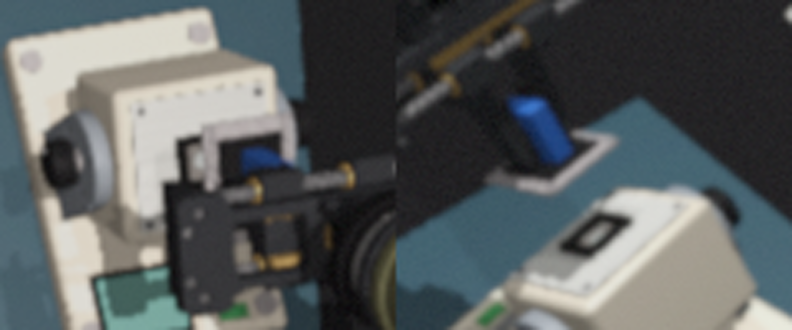

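The coupon hovers about 5.6 cm off the port with the bar along the slope. Its upper corners show in both views: top crop (203,126) and (295,115), scene crop (617,137), (540,192) and (487,178). I compare these with where they should be for a centred grasp.

Run:
```python
from go import *
t=load("top3");s=load("scene3")
st=sensors.get_state();A=R.from_quat(st["eef_rot"]).as_matrix();P=st["tool_pos"]
Xc,Yc,Zc=-A[:,0],A[:,1],-A[:,2]
F=P-Zc*.0298
print("X.Xc",X@Xc,"face centre wrt seal (mm)",(np.array([X,Y,N])@(F-C)*1000).round(1))
for n,S,ox,oy in(("top",t,360,150),("scene",s,80,190)):
    for a in(1,-1):
        for b in(1,-1):
            for z in (0,.003):
              u=proj(S,F+Xc*.04*a+Yc*.028*b+Zc*z); print(n,a,b,z,u.round(1),"crop",((u-[ox,oy]+.5)*3.3).round(0).astype(int) - np.array([0,0]) + np.array([396 if n=="scene" else 0,0]))
# light-grey plate mask in each, contour polygon
K=6
for n,S,x,y,w,h in(("top",t,415,178,40,35),("scene",s,100,222,75,35)):
    U=cv2.resize(S["img"][y:y+h,x:x+w],None,fx=K,fy=K,interpolation=cv2.INTER_CUBIC).astype(int)
    m=((U.min(2)>100)&(U[...,2]-U[...,0]<12)&(U[...,0]-U[...,2]<14)).astype(np.uint8)
    for cc in cv2.findContours(m,0,1)[0]:
        if cv2.contourArea(cc)>600:
            q=cv2.approxPolyDP(cc,5,True)[:,0];print(n,cv2.contourArea(cc)/36,(((q+.5)/K-.5)+[x,y]).round(1).tolist())
```

```text
X.Xc 0.999999251832203 face centre wrt seal (mm) [-1.  -1.2 56.1]
top 1 1 0 [420.8 188.1] crop [202 127]
top 1 1 0.003 [421.4 188.4] crop [204 128]
top 1 -1 0 [447.4 183.8] crop [290 113]
top 1 -1 0.003 [448.1 184. ] crop [293 114]
top -1 1 0 [423.2 225. ] crop [210 249]
top -1 1 0.003 [423.9 225.4] crop [212 251]
top -1 -1 0 [449.3 220.8] crop [296 235]
top -1 -1 0.003 [450.1 221.2] crop [299 236]
scene 1 1 0 [147.4 232.2] crop [620 141]
scene 1 1 0.003 [146.8 231. ] crop [618 137]
scene 1 -1 0 [126.9 248.7] crop [552 196]
scene 1 -1 0.003 [126.2 247.6] crop [550 192]
scene -1 1 0 [127.2 229.2] crop [553 131]
scene -1 1 0.003 [126.6 228.1] crop [551 128]
scene -1 -1 0 [107.1 244.6] crop [487 182]
scene -1 -1 0.003 [106.4 243.5] crop [485 178]
top 552.9166666666666 [[414.6, 178.4], [414.6, 191.6], [420.8, 191.2], [420.2, 193.8], [417.1, 194.9], [417.6, 202.9], [420.9, 203.2], [422.4, 207.1], [424.6, 206.8], [425.9, 204.6], [425.4, 193.1], [426.6, 192.1], [443.9, 189.4], [445.1, 190.6], [445.1, 196.9], [448.9, 197.1], [448.9, 186.6], [444.6, 177.6], [443.1, 177.6], [443.2, 183.1], [441.9, 184.6], [440.2, 183.4], [440.1, 177.6]]
scene 240.81944444444446 [[134.9, 256.4], [140.8, 253.6], [150.2, 256.4], [163.9, 256.4], [167.8, 252.1], [167.8, 250.2], [171.9, 250.1], [174.4, 251.9], [174.4, 249.8], [171.9, 248.1], [147.6, 246.2], [139.6, 251.2]]
scene 152.625 [[146.4, 232.4], [143.9, 230.8], [134.2, 229.2], [133.9, 230.9], [139.9, 232.8], [137.8, 235.4], [126.6, 244.2], [117.2, 243.8], [115.6, 245.8], [123.9, 248.6], [128.2, 247.9]]
```

The corners match the prediction within about 0.5 px (1 mm), so the grasp is centred. I approach to 6 mm.

Request:
step_arm([
  [[-0.1,0.11,1],[0,0,0]],
  [[0,0,1.5],[0,0,0]],
  [[0,0,1.5],[0,0,0]],
  [[0,0,1],[0,0,0]],
  [[0,0,0],[0,0,0]],
  [[0,0,0],[0,0,0]],
  [[0,0,0],[0,0,0]],
])

```text
clock: 9.72
tool_pos: [0.5678, -0.249, 0.1831]
eef_rot: [-0.087, 0.976, 0.018, 0.198]
contact_force: [-0.2, -0.7, -1.7]
opening: 0.157
finger_force: 30.0
```

```bash
cat >> go.py <<'E'
def rel(h=.0298):
    st=sensors.get_state();A=R.from_quat(st["eef_rot"]).as_matrix();M=np.array([X,Y,N])
    print("face wrt seal mm",(M@(st["tool_pos"]-h*N-C)*1000).round(2),"F seal",(M@st["contact_force"]).round(2),"M tool",(A.T@st["moment"]).round(3))
E
python3 - <<'E'
from go import *
delta(C+N*.0298,R1);rel()
E
```

```text
t 9.72 pos [ 0.5678 -0.249   0.1831] q [ 0.72  0.74 -0.45  1.95  0.4   0.18  1.79] F [-0.15 -0.71 -1.68] M [-0.09  0.56 -0.02] op 0.157 ff 29.99963808339089
shift cm [-0.01 -0.01  0.58] turn deg [-0.    0.03 -0.05]
face wrt seal mm [-0.11  0.08  5.8 ] F seal [-0.91 -0.68 -1.44] M tool [-0.002  0.57   0.021]
```

Request:
step_arm([
  [[0,0,0.2],[0,0,0]],
  [[0,0,0.2],[0,0,0]],
  [[0,0,0],[0,0,0]],
  [[0,0,0],[0,0,0]],
  [[0,0,0],[0,0,0]],
])

```text
clock: 10.35
tool_pos: [0.5693, -0.2485, 0.179]
eef_rot: [-0.087, 0.976, 0.018, 0.198]
contact_force: [-0.4, 0.2, -1.4]
opening: 0.154
finger_force: 30.0
```

```bash
python3 -c "from go import *;rel()"
```

```text
face wrt seal mm [-0.3   0.34  1.4 ] F seal [-0.87  0.27 -1.17] M tool [-0.063  0.543  0.004]
```

Request:
step_arm([
  [[0,0,0.1],[0,0,0]],
  [[0,0,0],[0,0,0]],
  [[0,0,0],[0,0,0]],
])

```text
clock: 10.72
tool_pos: [0.5697, -0.2484, 0.1781]
eef_rot: [-0.087, 0.976, 0.018, 0.198]
contact_force: [0.1, 0.4, -1.4]
opening: 0.157
finger_force: 30.0
```

```bash
python3 -c "from go import *;rel()"
```

```text
face wrt seal mm [-0.33  0.32  0.37] F seal [-0.41  0.35 -1.38] M tool [-0.03   0.487  0.054]
```

Request:
step_arm([
  [[0,0,0.1],[0,0,0]],
  [[0,0,0],[0,0,0]],
  [[0,0,0],[0,0,0]],
])

```text
clock: 11.1
tool_pos: [0.57, -0.2484, 0.1772]
eef_rot: [-0.087, 0.976, 0.018, 0.198]
contact_force: [-1.6, 0.8, 0.9]
opening: 0.156
finger_force: 30.0
```

```bash
python3 -c "from go import *;rel()"
```

```text
face wrt seal mm [-0.32  0.26 -0.54] F seal [-0.95  1.04  1.36] M tool [-0.06   0.483 -0.028]
```

Request:
step_arm([
  [[0,0,0.1],[0,0,0]],
  [[0,0,0],[0,0,0]],
  [[0,0,0],[0,0,0]],
])

```text
clock: 11.48
tool_pos: [0.5705, -0.2483, 0.1763]
eef_rot: [-0.087, 0.976, 0.018, 0.198]
contact_force: [-1.6, -0.2, 2.0]
opening: 0.155
finger_force: 30.0
```

```bash
python3 -c "from go import *;rel()"
```

```text
face wrt seal mm [-0.27  0.28 -1.52] F seal [-0.71  0.11  2.48] M tool [-0.102  0.494 -0.012]
```

Request:
step_arm([
  [[0,0,0.07],[0,0,0]],
  [[0,0,0],[0,0,0]],
  [[0,0,0],[0,0,0]],
])

```text
clock: 11.85
tool_pos: [0.5707, -0.2483, 0.1757]
eef_rot: [-0.087, 0.976, 0.018, 0.198]
contact_force: [-2.5, -0.7, 3.8]
opening: 0.156
finger_force: 30.0
```

Run:
```python
from go import *
rel()
from plant import vision
A=R.from_quat(sensors.get_state()["eef_rot"])
for i in range(2):
  for n in("top","scene"):
    s=vision.snapshot(n);np.save(n+"4.npy",s,allow_pickle=True)
    rel()
delta(C+N*.0298,R1)
t=load("top4")["img"][150:250,360:480,::-1];s=load("scene4")["img"][200:300,80:200,::-1]
cv2.imwrite("pics/c6.png",cv2.resize(np.hstack([t,s]),None,fx=3.3,fy=3.3,interpolation=cv2.INTER_CUBIC))
```

```text
face wrt seal mm [-0.29  0.28 -2.22] F seal [-0.94 -0.24  4.51] M tool [-0.123  0.554  0.078]
face wrt seal mm [-0.31  0.27 -2.24] F seal [-0.83  0.14  4.22] M tool [-0.124  0.557 -0.01 ]
face wrt seal mm [-0.29  0.28 -2.25] F seal [-1.26  0.2   3.83] M tool [-0.098  0.487  0.049]
face wrt seal mm [-0.3   0.28 -2.26] F seal [-0.27  0.19  4.19] M tool [-0.118  0.519 -0.035]
face wrt seal mm [-0.28  0.31 -2.29] F seal [-1.49  0.72  4.92] M tool [-0.118  0.517  0.001]
t 12.05 pos [ 0.5707 -0.2482  0.1756] q [ 0.71  0.75 -0.43  1.95  0.41  0.17  1.79] F [-3.36  0.12  3.95] M [0.02 0.53 0.05] op 0.156 ff 30.000271475873888
shift cm [-0.03 -0.03 -0.23] turn deg [ 0.03  0.01 -0.05]
```

View pics/c6.png

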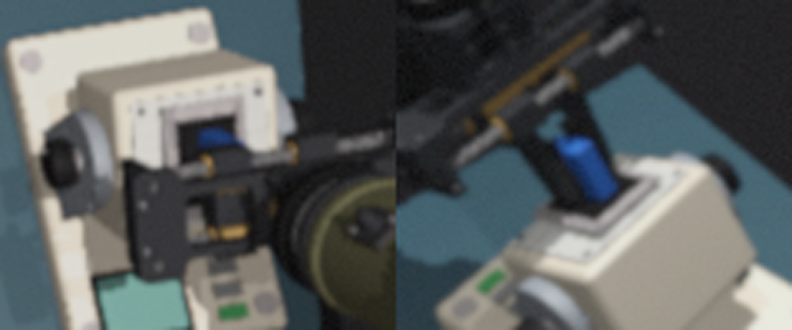

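Both views show the coupon seated on the seal with the bar up the slope. Its upper edge, crop (163,107)–(241,97), is centred between the plate screws at (140,112) and (258,90) once parallax is allowed for. The press is about 5–6 N, so I hold for the first reading.

Request:
step_arm([
  [[0,0,0],[0,0,0]],
  [[0,0,0],[0,0,0]],
  [[0,0,0],[0,0,0]],
  [[0,0,0],[0,0,0]],
  [[0,0,0],[0,0,0]],
  [[0,0,0],[0,0,0]],
  [[0,0,0],[0,0,0]],
  [[0,0,0],[0,0,0]],
  [[0,0,0],[0,0,0]],
  [[0,0,0],[0,0,0]],
  [[0,0,0],[0,0,0]],
  [[0,0,0],[0,0,0]],
])

```text
clock: 13.55
tool_pos: [0.5707, -0.2482, 0.1756]
eef_rot: [-0.087, 0.976, 0.018, 0.198]
contact_force: [-3.1, -0.5, 3.2]
opening: 0.158
finger_force: 30.0
```

Run:
```python
from go import *
rel()
t=load("top4");s=load("scene4")
# gradient-based check of coupon edges: predicted corners
for n,S,ox,oy,k in(("top",t,360,150,0),("scene",s,80,200,396)):
    for a in(1,-1):
        for b in(1,-1):
            u=proj(S,C+X*(-.0003+.04*a)+Y*(.0003+.028*b)+N*.0012);print(n,a,b,u.round(1),((u-[ox,oy]+.5)*3.3+[k,0]).round(0))
```

```text
face wrt seal mm [-0.3   0.33 -2.32] F seal [-1.68  0.06  4.2 ] M tool [-0.018  0.49   0.05 ]
top 1 1 [409.1 183. ] [164. 110.]
top 1 -1 [434.2 178.9] [247.  97.]
top -1 1 [411.7 217.9] [172. 226.]
top -1 -1 [436.3 213.8] [254. 212.]
scene 1 1 [159.6 252.2] [660. 174.]
scene 1 -1 [140.2 269.2] [596. 230.]
scene -1 1 [139.2 248.2] [593. 161.]
scene -1 -1 [120.1 263.9] [530. 213.]
```

Request:
step_arm([
  [[0,0,-0.5],[0,0,0]],
  [[0,0,-1.5],[0,0,0]],
  [[0,0,-2.5],[0,0,0]],
  [[0,0,-2.5],[0,0,0]],
  [[0,0,-1.2],[0,0,0]],
  [[0,0,0],[0,0,0]],
  [[0,0,0],[0,0,0]],
])

```text
clock: 14.42
tool_pos: [0.5391, -0.2537, 0.2505]
eef_rot: [-0.087, 0.976, 0.018, 0.197]
contact_force: [0.1, 0.0, -1.2]
opening: 0.16
finger_force: 30.0
```

Request:
step_arm([
  [[0,0,0],[0,0,9]],
  [[0,0,0],[0,0,9]],
  [[0,0,0],[0,0,9]],
  [[0,0,0],[0,0,9]],
  [[0,0,0],[0,0,9]],
  [[0,0,0],[0,0,9]],
  [[0,0,0],[0,0,9]],
  [[0,0,0],[0,0,9]],
  [[0,0,0],[0,0,9]],
  [[0,0,0],[0,0,9]],
  [[0,0,0],[0,0,0]],
  [[0,0,0],[0,0,0]],
])

```text
clock: 15.92
tool_pos: [0.5393, -0.2536, 0.2506]
eef_rot: [0.628, 0.753, 0.152, 0.127]
contact_force: [-0.7, -0.6, -1.6]
opening: 0.157
finger_force: 30.0
```

```bash
echo 'R2=R1@R.from_rotvec([0,0,np.pi/2]).as_matrix()' >> go.py
python3 - <<'E'
from go import *
delta(C+N*.0298,R2);rel()
E
```

```text
t 15.93 pos [ 0.5393 -0.2536  0.2506] q [ 0.65  0.59 -0.26  1.96 -0.31  0.3   0.92] F [-0.68 -0.57 -1.56] M [-0.16  0.53  0.02] op 0.157 ff 29.99967351090163
shift cm [-0.07  0.05  7.92] turn deg [-0.04 -0.07  0.13]
face wrt seal mm [-0.43  0.64 79.17] F seal [-1.32 -0.44 -1.14] M tool [ 0.547 -0.051 -0.043]
```

Request:
step_arm([
  [[-0.05,0.05,1],[0,0,0]],
  [[0,0,2],[0,0,0]],
  [[0,0,2],[0,0,0]],
  [[0,0,1.5],[0,0,0]],
  [[0,0,0.7],[0,0,0]],
  [[0,0,0],[0,0,0]],
  [[0,0,0],[0,0,0]],
  [[0,0,0],[0,0,0]],
])

```text
clock: 16.92
tool_pos: [0.5675, -0.2496, 0.1856]
eef_rot: [0.629, 0.752, 0.153, 0.128]
contact_force: [0.4, -0.5, -2.7]
opening: 0.158
finger_force: 30.0
```

Run:
```python
from go import *
delta(C+N*.0298,R2);rel()
```

```text
t 16.93 pos [ 0.5675 -0.2496  0.1856] q [ 0.62  0.71 -0.27  1.95 -0.31  0.17  0.92] F [ 0.38 -0.47 -2.67] M [-0.16  0.59  0.  ] op 0.158 ff 29.999682968482375
shift cm [ 0.04 -0.05  0.82] turn deg [ 0.04  0.02 -0.04]
face wrt seal mm [ 0.49 -0.44  8.25] F seal [-0.77 -0.53 -2.57] M tool [ 0.606 -0.048 -0.022]
```

Request:
step_arm([
  [[0.03,-0.05,0.3],[0,0,0]],
  [[0,0,0.3],[0,0,0]],
  [[0,0,0],[0,0,0]],
  [[0,0,0],[0,0,0]],
  [[0,0,0.15],[0,0,0]],
  [[0,0,0],[0,0,0]],
  [[0,0,0],[0,0,0]],
])

```text
clock: 17.8
tool_pos: [0.5698, -0.2486, 0.1779]
eef_rot: [0.629, 0.752, 0.153, 0.127]
contact_force: [0.2, -0.6, -1.3]
opening: 0.153
finger_force: 30.0
```

```bash
python3 -c "from go import *;rel()"
```

```text
face wrt seal mm [-0.35  0.12  0.16] F seal [-0.41 -0.62 -1.19] M tool [ 0.559 -0.052 -0.069]
```

Request:
step_arm([
  [[0,0,0.15],[0,0,0]],
  [[0,0,0],[0,0,0]],
  [[0,0,0],[0,0,0]],
])

```text
clock: 18.18
tool_pos: [0.5704, -0.2486, 0.1767]
eef_rot: [0.629, 0.752, 0.153, 0.127]
contact_force: [-1.9, -0.8, 0.7]
opening: 0.158
finger_force: 30.0
```

Run:
```python
from go import *
rel();delta(C+N*.0298,R2)
```

```text
face wrt seal mm [-0.27  0.07 -1.14] F seal [-1.6  -0.45  1.49] M tool [ 0.583  0.071 -0.002]
t 18.18 pos [ 0.5704 -0.2486  0.1767] q [ 0.62  0.73 -0.27  1.95 -0.31  0.15  0.92] F [-1.95 -0.8   0.75] M [-0.04  0.58  0.03] op 0.158 ff 30.00164356548339
shift cm [-0.01  0.03 -0.11] turn deg [ 0.01 -0.02 -0.04]
```

Request:
step_arm([
  [[0,0,0.12],[0,0,0]],
  [[0,0,0],[0,0,0]],
  [[0,0,0],[0,0,0]],
  [[0,0,0],[0,0,0]],
])

```text
clock: 18.68
tool_pos: [0.5708, -0.2485, 0.1755]
eef_rot: [0.629, 0.752, 0.153, 0.127]
contact_force: [-3.4, -0.8, 4.0]
opening: 0.155
finger_force: 30.0
```

Run:
```python
from go import *
from plant import vision
for i in range(3):
  for n in("top","scene"):
    s=vision.snapshot(n);np.save(n+"5.npy",s,allow_pickle=True);rel()
delta(C+N*.0298,R2)
for n,ox,oy,k in(("top",360,150,0),("scene",80,200,396)):
    S=load(n+"5")
    for a in(1,-1):
        for b in(1,-1): print(n,a,b,((proj(S,C+X*(-.0002+.028*a)+Y*(.0001+.04*b)+N*.001)-[ox,oy]+.5)*3.3+[k,0]).round(0))
t=load("top5")["img"][150:250,360:480,::-1];s=load("scene5")["img"][200:300,80:200,::-1]
cv2.imwrite("pics/c7.png",cv2.resize(np.hstack([t,s]),None,fx=3.3,fy=3.3,interpolation=cv2.INTER_CUBIC))
```

```text
face wrt seal mm [-0.26  0.04 -2.42] F seal [-0.61  0.38  4.55] M tool [0.561 0.036 0.003]
face wrt seal mm [-0.25  0.06 -2.45] F seal [-1.75 -0.58  5.27] M tool [ 0.551  0.094 -0.016]
face wrt seal mm [-0.28  0.05 -2.48] F seal [-0.33 -0.77  5.68] M tool [ 0.579  0.119 -0.042]
face wrt seal mm [-0.27  0.08 -2.46] F seal [-1.   -0.19  5.58] M tool [ 0.544  0.007 -0.062]
face wrt seal mm [-0.27  0.03 -2.47] F seal [-1.86  0.6   4.72] M tool [ 0.56   0.032 -0.059]
face wrt seal mm [-0.26  0.07 -2.49] F seal [-1.38  0.41  5.28] M tool [0.535 0.079 0.032]
t 18.98 pos [ 0.5709 -0.2485  0.1755] q [ 0.62  0.73 -0.27  1.95 -0.31  0.15  0.92] F [-3.35 -0.19  4.32] M [-0.01  0.54  0.  ] op 0.151 ff 30.008653085678816
shift cm [-0.01  0.03 -0.25] turn deg [ 0.01 -0.02 -0.05]
top 1 1 [148. 131.]
top 1 -1 [265. 111.]
top -1 1 [154. 211.]
top -1 -1 [270. 192.]
scene 1 1 [663. 161.]
scene 1 -1 [571. 240.]
scene -1 1 [615. 152.]
scene -1 -1 [525. 227.]
```

View pics/c7.png

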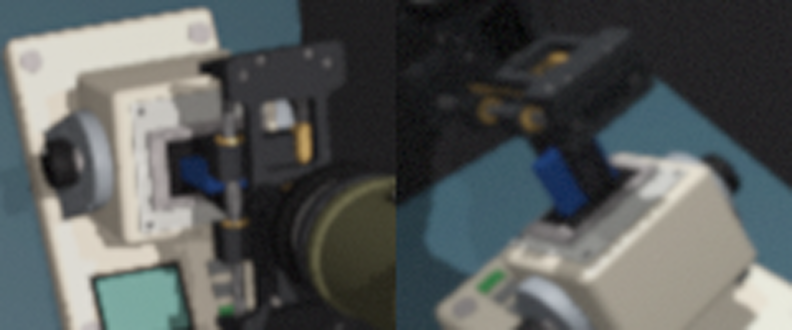

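The coupon is seated with the bar level across the slope, and its left corners at crop (148,132) and (155,211) match the prediction of (148,131) and (154,211). A small moment about the slope axis remains, so I try a half-degree trim to check flushness.

Request:
step_arm([
  [[0,0,0],[0,0.5,0]],
  [[0,0,0],[0,0,0]],
  [[0,0,0],[0,0,0]],
  [[0,0,0],[0,0,0]],
])

```text
clock: 19.48
tool_pos: [0.5709, -0.2487, 0.1755]
eef_rot: [0.628, 0.752, 0.155, 0.124]
contact_force: [-2.6, -1.4, 4.5]
opening: 0.157
finger_force: 30.0
```

```bash
cat >> go.py <<'E'
def avg(n=10):
    from plant import vision
    L=[]
    for i in range(n):
        vision.snapshot("scene");st=sensors.get_state();A=R.from_quat(st["eef_rot"]).as_matrix();M=np.array([X,Y,N])
        L.append(np.r_[M@(st["tool_pos"]-.0298*N-C)*1000,M@st["contact_force"],A.T@st["moment"]])
    print("avg",np.mean(L,0).round(3),"sd",(np.std(L,0)/n**.5).round(3))
E
python3 - <<'E'
from go import *
avg();delta(C+N*.0298,R2)
E
```

```text
avg [-2.680e-01 -1.100e-01 -2.486e+00 -1.068e+00 -7.660e-01  4.743e+00
  5.180e-01 -2.850e-01  2.000e-03] sd [0.004 0.005 0.003 0.114 0.136 0.112 0.009 0.017 0.008]
t 19.98 pos [ 0.5709 -0.2486  0.1755] q [ 0.62  0.74 -0.28  1.95 -0.31  0.16  0.92] F [-2.31 -1.47  4.01] M [-0.4   0.43 -0.17] op 0.155 ff 30.008857338689268
shift cm [ 0.01  0.03 -0.25] turn deg [ 0.01 -0.51 -0.05]
```

The moment swings through zero at about +0.15° of trim, so it was already flush. I set the trim to +0.15°.

Request:
step_arm([
  [[0,0,0],[0,-0.35,0]],
  [[0,0,0],[0,0,0]],
  [[0,0,0],[0,0,0]],
  [[0,0,0],[0,0,0]],
  [[0,0,0],[0,0,0]],
  [[0,0,0],[0,0,0]],
  [[0,0,0],[0,0,0]],
  [[0,0,0],[0,0,0]],
  [[0,0,0],[0,0,0]],
])

```text
clock: 21.1
tool_pos: [0.5709, -0.2485, 0.1754]
eef_rot: [0.629, 0.752, 0.153, 0.126]
contact_force: [-3.0, -1.3, 4.7]
opening: 0.156
finger_force: 30.0
```

Run:
```python
from go import *
avg();delta(C+N*.0298,R2)
```

```text
avg [-0.276  0.097 -2.517 -0.49  -1.275  4.999  0.431 -0.311 -0.01 ] sd [0.003 0.005 0.003 0.157 0.081 0.104 0.008 0.014 0.007]
t 21.6 pos [ 0.5709 -0.2484  0.1754] q [ 0.62  0.74 -0.28  1.95 -0.31  0.15  0.92] F [-2.38 -1.41  4.36] M [-0.3   0.37 -0.06] op 0.153 ff 30.011098659597337
shift cm [-0.01  0.03 -0.25] turn deg [ 0.   -0.18 -0.05]
```

Request:
step_arm([
  [[-0.03,0,0],[0,0,0]],
  [[0,0,0],[0,0,0]],
  [[0,0,0],[0,0,0]],
  [[0,0,0],[0,0,0]],
  [[0,0,0],[0,0,0]],
])

```text
clock: 22.22
tool_pos: [0.5709, -0.2485, 0.1754]
eef_rot: [0.629, 0.752, 0.154, 0.126]
contact_force: [-2.2, -0.1, 4.3]
opening: 0.158
finger_force: 30.0
```

Run:
```python
from go import *
avg();delta(C+N*.0298,R2)
```

```text
avg [-0.279  0.038 -2.552  0.06  -0.148  5.071  0.319 -0.039 -0.017] sd [0.007 0.004 0.002 0.157 0.224 0.173 0.007 0.015 0.008]
t 22.73 pos [ 0.5709 -0.2485  0.1754] q [ 0.62  0.74 -0.28  1.95 -0.31  0.15  0.92] F [-2.16 -0.56  5.15] M [-0.07  0.32  0.03] op 0.156 ff 30.013041507918388
shift cm [-0.    0.03 -0.25] turn deg [ 0.   -0.2  -0.03]
```

Run:
```python
from fit2 import *
from plant import vision
from go import rel
a=vision.snapshot("top");b=vision.snapshot("scene")
for u in((404.93,217.82),(402.31,183.4)): print(dark(t,u,2)[0],dark(a,u,2)[0])
for u in((137.6,276.7),(165.5,251.9)): print(dark(s,u,2)[0],dark(b,u,2)[0])
d=cv2.absdiff(b["img"],s["img"]).max(2);print("bottle/tray/white diff",d[250:300,265:300].max(),np.percentile(d[165:215,228:275],[50,98]))
rel()
```

```text
[404.91452991 217.81196581] [404.96551724 217.77586207]
[402.38888889 183.39814815] [402.38461538 183.42307692]
[137.42857143 276.71428571] [137.44444444 276.5       ]
[164.8 252. ] [164.80645161 252.25806452]
bottle/tray/white diff 10 [4. 6.]
face wrt seal mm [-0.27  0.04 -2.56] F seal [-0.22  0.8   5.57] M tool [ 0.292  0.071 -0.029]
```

The head, bottle and other samples are unmoved, and the coupon is seated, centred and gently pressed. I hand in.

```bash
python3 -c "
from plant import finish_job
print(finish_job())"
```

```text
the job is handed in; nothing more can be done
None
```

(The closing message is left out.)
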